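Lay out a graduated set of turned drawer knobs

ROBOT

A 6-joint arm with a two-finger parallel gripper is mounted at the origin on the work surface. World frame = base frame: x ahead of the robot, y to its left, z up, the work surface at z = 0. Lengths are in mm, angles in degrees, forces in N, time in s.
With the tool pointing down it reaches from about 350 to 850 mm from the base axis. Payload 8.1 kg.
Tool frame: the origin (TCP) lies midway between the tips of the shut fingers; the grasp point (between the pads) lies 19 mm behind it (r.grasp_offset is the distance from the TCP to the grasp point, in mm); z points along the fingers, x is the direction in which the jaws open and shut, and the axes are right-handed (so a half turn about z gives the same grasp; the last joint's range is limited). The gripper opens to 85 mm and grips with 20 to 120 N. Pads are 22 mm wide; open, the fingers measure 114 mm over their backs; the gripper's body (76 mm by 85 mm) begins 54 mm behind the grasp point. The pads swing forward as they close: fully open they stand 13 mm farther back than shut.
Start: joints at [-70.21, 7.471, 85.268, -0, 87.261, -4.893], TCP at [250.578, -545.175, 231.292] pointing down, gripper open.
Joint ranges: [-169.43, 169.43], [-51.17, 129.36], [1.28, 143.12], [-76.62, 256.62], [0, 156.53], [-152.29, 152.29]. Speed limits (degrees/s): [136.94, 136.94, 159.86, 180, 180, 180].

INTERFACE

Orientations are given as [roll, pitch, yaw] about the fixed x, y, z axes, in that order (R = Rz(yaw) Ry(pitch) Rx(roll)).
In Python, from bench import r, optics, hand_in gives the robot as it stands.
- The arm moves only by the shell command python3 -m pendant 'ROWS' [FORCE]. ROWS is JSON, a list of rows, each a list of 5 numbers: the opening, from 0 (shut) to 1 (fully open), then the shift along the tool's x, y, z in mm, then the turn about the tool's z in degrees. A call has 1 to 10 rows; each row shifts and turns the commanded pose from where the row before left it, along the tool's axes as they then stand; what a row does not reach is not made up. A row lasts 1/10 s, in which the tool goes at most 50 mm and 8.59 degrees, less where a joint would pass 70% of its speed; a pose out of reach is approached as far as the arm can. A call with a gripper value outside its range is refused whole. The fingers move at their own pace and stop on an object; FORCE is the grip in N (left out, the last holds). Time passes only in rows, so rows that do not move let the fingers close. It gives the time, the measured TCP pose, the force and the opening at its end, in the units of the state.
- r.sense(): the state, without advancing time (a new reading comes with each control period).
- optics.snapshot(name): name is "scene" or "top" or "wrist"; returns (picture, depth): 420x560x3 uint8, blue, green, red; 420x560 float32, mm along the optical axis (not along the pixel's ray), 0 where there is no reading.
- optics.camera_params(name): a dict with "camera_matrix" (3x3 intrinsics, pixels), "k1" (the pictures are not rectified: a ray, as slopes to the right and down, at radius r is drawn at 1 + k1 r^2 times it, then the intrinsics apply), "eye" and "orientation" of the camera in the world. Camera axes: x right, y down, z forward; pixel columns grow to the right and rows downward; lengths in mm; the calibration is good to about 2 mm. A picture is of the moment at which its call begins: read the wrist's pose just before it. camera_params takes no time and is no camera call; for the wrist camera it gives the pose at the moment of the call.
- hand_in(): hands the job in, once; it reports no verdict.
Trained networks look in the newest picture that a camera, given by its name, has taken for a name from the list of things; names that differ only in an ending like _2 or _b are one class to them, and where a whole thing is asked for, a point or a joint stands for the part that bears it (a point fixed in the world has none). Each returns a list of dicts, best first, with "score" (0 to 1); they miss things now and then, are a little off and sometimes report something else, mostly with a low value. They report only what shows in the picture. A call takes as long as a camera call. They do not tell look-alikes from the thing itself.
- optics.search_frame(camera, query): "at" ([x, y, z] in mm, in world coordinates, good to about 4 mm: the middle of the surface that is visible of it).
The state is a dict: "time": time; "joint_pos": joint angles; "qd": joint speeds; "joint_efforts": joint torques, N m; "tool_pos": TCP position; "tcp_rot": TCP orientation; "ft_force": force on the tool from outside, world axes, zero at the start; "wrist_torque": the same for the moment, N m; "finger_gap": finger opening in mm.
Only numpy, scipy, OpenCV 4.12 (cv2) and the standard library are available. Lean on these libraries where they do the work, as an engineer would, in place of code of your own. Each camera call takes 0.05 s, during which the arm holds its last target. There are 200 camera calls.

TASK

Gather the four round, solid-headed wooden knobs for the graduated chest of drawers into the dark square tray, each standing upright on its foot, right down in the round well that matches its size: the smallest knob in the smallest well, and so on up to the largest knob in the largest well. The square-headed knob and the bush with the hole through it do not belong to the set: leave them standing where they are.

Things in the scene. Friction and masses are not known exactly. Their poses are not given: they have to be found in the camera images.
- knob_a: smallest of four round drawer knobs of pale turned wood, standing on its foot: round domed head 26 mm across with no hole, widest with straight sides from 18 to 29 mm above the foot's underside, a narrower neck below; foot 18 mm across, whole height 36 mm. Origin: centre of the foot's underside; z up through the head
- knob_b: second smallest of four round drawer knobs of pale turned wood, standing on its foot: round domed head 37 mm across with no hole, widest with straight sides from 22 to 33 mm above the foot's underside, a narrower neck below; foot 26 mm across, whole height 40 mm. Origin: centre of the foot's underside; z up through the head
- knob_c: second largest of four round drawer knobs of pale turned wood, standing on its foot: round domed head 48 mm across with no hole, widest with straight sides from 26 to 37 mm above the foot's underside, a narrower neck below; foot 34 mm across, whole height 44 mm. Origin: centre of the foot's underside; z up through the head
- knob_d: largest of four round drawer knobs of pale turned wood, standing on its foot: round domed head 60 mm across with no hole, widest with straight sides from 30 to 41 mm above the foot's underside, a narrower neck below; foot 42 mm across, whole height 48 mm. Origin: centre of the foot's underside; z up through the head
- well_a: smallest well: brown wooden block 92 x 92 x 16 mm, one round well 40 mm across and 8 mm deep at its middle, grey felt on its floor, fixed in a quarter of the dark square tray (204 x 204 mm, walls 7 mm thick, tops 26 mm above the bench). Well floor 15 mm, rim 23 mm above the bench. Origin: centre of the block's underside, 8 mm below the well floor, 7 mm above the bench; z up
- well_b: second smallest well: brown wooden block 92 x 92 x 16 mm, one round well 50 mm across and 8 mm deep at its middle, grey felt on its floor, fixed in a quarter of the dark square tray (204 x 204 mm, walls 7 mm thick, tops 26 mm above the bench). Well floor 15 mm, rim 23 mm above the bench. Origin: centre of the block's underside, 8 mm below the well floor, 7 mm above the bench; z up
- well_c: second largest well: brown wooden block 92 x 92 x 16 mm, one round well 62 mm across and 8 mm deep at its middle, grey felt on its floor, fixed in a quarter of the dark square tray (204 x 204 mm, walls 7 mm thick, tops 26 mm above the bench). Well floor 15 mm, rim 23 mm above the bench. Origin: centre of the block's underside, 8 mm below the well floor, 7 mm above the bench; z up
- well_d: largest well: brown wooden block 92 x 92 x 16 mm, one round well 72 mm across and 8 mm deep at its middle, grey felt on its floor, fixed in a quarter of the dark square tray (204 x 204 mm, walls 7 mm thick, tops 26 mm above the bench). Well floor 15 mm, rim 23 mm above the bench. Origin: centre of the block's underside, 8 mm below the well floor, 7 mm above the bench; z up
- square_knob: look-alike that stays: pale wooden knob with a SQUARE head 42 x 42 mm, 20 mm deep, on a 30 mm round foot, 41 mm high. Origin: centre of the foot's underside
- bush: look-alike that stays: pale turned wooden bush, a plain round ring 46 mm across and 38 mm high with a 26 mm hole right through from top to bottom. Origin: centre of its underside
Things that resemble listed ones, but are neither listed nor needed, are in the scene too. Leave any grey look-alike of the knob_d alone. What is shaped like the knob_b but blue is not meant.

How it is judged (in metres and radians):
At the end, for the whole second after the job is handed in: Each round knob is upright (0.12 rad) and at rest in the well of its size rank: foot within 3.5 mm of the well floor, centre within 12.5, 13.5, 15.5, 16.5 mm (smallest to largest) of the well centre. The square knob and the bush are upright and within 30 mm of their starts (horizontal distance between knob_a and well_a below 0.0125 m and z of knob_a in the frame of well_a below 0.0115 m and angle between each of knob_a, knob_b, knob_c, knob_d's own z axis and vertical below 0.12 rad and linear speed of each of knob_a, knob_b, knob_c, knob_d below 0.02 m/s and horizontal distance between knob_b and well_b below 0.0135 m and z of knob_b in the frame of well_b below 0.0115 m and horizontal distance between knob_c and well_c below 0.0155 m and z of knob_c in the frame of well_c below 0.0115 m and horizontal distance between knob_d and well_d below 0.0165 m and z of knob_d in the frame of well_d below 0.0115 m and distance of each of square_knob, bush from where it was at the start of the episode below 0.03 m and angle between each of square_knob, bush's own z axis and vertical below 0.15 rad); the robot touches nothing.
It fails at once if the square-headed knob or the bored bush is shifted more than 30 mm or tipped over (distance of any of square_knob, bush from where it was at the start of the episode above 0.03 m or angle between any of square_knob, bush's own z axis and vertical above 0.5 rad).
It also fails if it takes over 99 s, if anything falls off the work surface, if the arm or the gripper's body presses on something with over 40 N, if the wrist force passes 120 N, or if a joint passes its speed limit or range.

## Working session

There is one attempt and no reset: what is moved stays moved. The work goes in short steps, Python scripts to look and compute and a shell command to move; the robot and the scene stay as the last step left them, time stands still between calls to the robot, and variables do not carry over. Pictures are saved under pics/ and viewed, about 12 in all and at most 16, crops included, and the job is handed in when it is done.

```bash
mkdir -p pics; ls; python3 - <<'E'
from bench import r, optics
import cv2, numpy as np
for n in ("top","scene"):
    p,d=optics.snapshot(n); cv2.imwrite(f"pics/{n}0.png",p); np.save(f"{n}0.npy",d)
    c=optics.camera_params(n); print(n,c)
    if n=="top":
        for q in ["knob_a","well_a","square_knob","bush"]:
            print(q,[(np.round(h["at"]).tolist(),round(h["score"],2)) for h in optics.search_frame(n,q)])
print(r.sense())
E
```

```text
pics
top {'camera_matrix': array([[413.2005553 ,   0.        , 279.53709325],
       [  0.        , 413.2005553 , 220.03265457],
       [  0.        ,   0.        ,   1.        ]]), 'k1': -0.06393718142326629, 'eye': array([ 403.64496  ,  -61.3160094, 1086.5330568]), 'orientation': array([-174.62984228,   -0.41169688,  -88.96419454])}
knob_a [([530.0, -321.0, 35.0], 0.72), ([372.0, 76.0, 45.0], 0.62), ([611.0, -159.0, 33.0], 0.61), ([451.0, -16.0, 44.0], 0.57), ([454.0, -308.0, 37.0], 0.52), ([608.0, -290.0, 41.0], 0.45)]
well_a [([621.0, 245.0, 22.0], 0.88), ([532.0, 272.0, 24.0], 0.85), ([592.0, 157.0, 26.0], 0.84), ([501.0, 188.0, 26.0], 0.58)]
square_knob [([474.0, -171.0, 38.0], 0.54)]
bush [([584.0, -36.0, 42.0], 0.75)]
scene {'camera_matrix': array([[460.3753005 ,   0.        , 275.32687052],
       [  0.        , 460.3753005 , 208.82291618],
       [  0.        ,   0.        ,   1.        ]]), 'k1': -0.01768990011267706, 'eye': array([1044.85688189, -274.30249182,  782.3365122 ]), 'orientation': array([-142.61601443,   -0.24780544,   68.09750496])}
{'time': 0.3, 'joint_pos': array([-7.02107852e+01,  7.48736527e+00,  8.52865483e+01, -7.15107218e-04,
        8.72611943e+01, -4.89132625e+00]), 'qd': array([-0.00130156, -0.08311618, -0.1667141 ,  0.02125432, -0.01067566,
        0.03788629]), 'joint_efforts': array([-2.83975387e-04, -5.68577135e+01, -5.00032175e+01, -1.99983942e-04,
        8.40479450e-03,  3.36811445e-05]), 'tool_pos': array([ 250.51071862, -545.01652836,  230.94335955]), 'tcp_rot': array([-1.79997718e+02,  3.50408947e-02, -6.53194239e+01]), 'ft_force': array([ 0.57939544,  0.87670944, -0.08447466]), 'wrist_torque': array([-0.00173269,  0.02771062,  0.00843244]), 'finger_gap': 85.57107287024961}
```

View pics/top0.png

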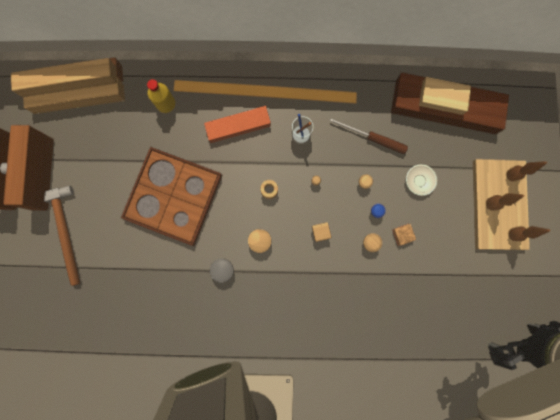

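View pics/scene0.png

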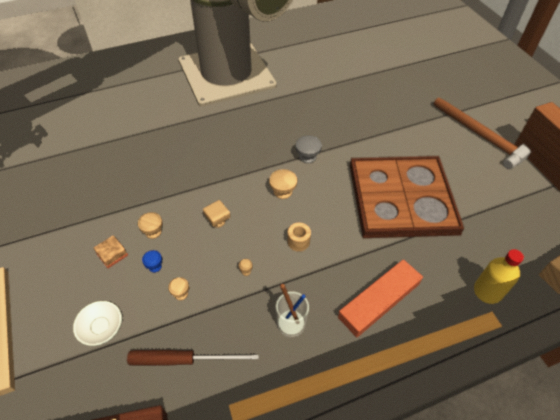

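The top view shows:
- Round pale knobs: d at (260,241), c at (372,242), b at (366,182) and a at (316,180).
- Look-alikes: square knob (321,232), bush (269,188), grey knob (222,271), blue knob (378,211) and a brownish piece (404,235).
- Wells: d at (162,173), c at (148,206), b at (195,186) and a at (181,219).

Next I'll measure these and check a close crop.

```bash
cat > h.py <<'E'
import numpy as np, cv2
from scipy.spatial.transform import Rotation as Ro
from bench import r, optics
def cloud(name, d):
    """world xyz per pixel"""
    c=optics.camera_params(name); K=c["camera_matrix"]; H,W=d.shape
    u,v=np.meshgrid(np.arange(W),np.arange(H))
    xd=(u-K[0,2])/K[0,0]; yd=(v-K[1,2])/K[1,1]; x,y=xd.copy(),yd.copy()
    for _ in range(8):
        s=1+c["k1"]*(x*x+y*y); x,y=xd/s,yd/s
    P=np.stack([x*d,y*d,d],-1)@Ro.from_euler("xyz",c["orientation"],degrees=True).as_matrix().T+c["eye"]
    P[d<=0]=np.nan
    return P
def circ(P,m):
    (x,y),rad=cv2.minEnclosingCircle(P[m][:,:2].astype(np.float32)); return x,y,rad
def rel(t,yaw=None):
    """shift in tool axes from the current TCP to world point t"""
    s=r.sense(); R=Ro.from_euler("xyz",s["tcp_rot"],degrees=True).as_matrix()
    return np.round(R.T@(np.array(t)-s["tool_pos"]),1)
E
python3 - <<'E'
from h import *
d=np.load("top0.npy"); img=cv2.imread("pics/top0.png"); P=cloud("top",d)
print("bench z",np.nanmedian(P[255:265,300:340,2]))
m=(np.nan_to_num(P[...,2])>14).astype(np.uint8)
n,L,st,ce=cv2.connectedComponentsWithStats(m)
for i in range(1,n):
    x,y,w,h,a=st[i]
    if a>20 and 120<ce[i][0]<440 and 120<ce[i][1]<290:
        k=L==i; z=P[k][:,2]; print(np.round(ce[i]),a,"circ",np.round(circ(P,k),1),"med",np.round(np.median(P[k][:,:2],0),1),"zmax",round(np.percentile(z,95),1))
        if a>2000: 
            rc=cv2.minAreaRect(P[k][:,:2].astype(np.float32)); print("tray",rc, cv2.boxPoints(rc))
hsv=cv2.cvtColor(img,cv2.COLOR_BGR2HSV)
for n_,(u,v) in dict(d=(162,173),c=(148,206),b=(195,186),a=(181,219)).items():
    print(n_,hsv[v,u],hsv[v,u+20],np.round(P[v,u],1))
a=cv2.resize(img[120:290,110:430],None,fx=2.5,fy=2.5,interpolation=cv2.INTER_CUBIC); cv2.imwrite("pics/crop0.png",a)
E
```

```text
bench z 0.4507981764879787
[237. 123.] 1302 circ [757.8  49.9  87.3] med [756.8  49.6] zmax 33.3
[302. 128.] 393 circ [ 739.  -120.    28.7] med [ 736.1 -119.7] zmax 118.2
[382. 140.] 440 circ [ 738.5 -303.1  107.1] med [ 719.5 -342.1] zmax 27.3
[171. 196.] 5668 circ [562.1 216.8 141.6] med [562.2 216.3] zmax 27.1
tray ((562.9134521484375, 218.22125244140625), (206.0563201904297, 205.28009033203125), 70.31800079345703) [[431.5702  155.78146]
 [624.85706  86.64326]
 [694.2567  280.66104]
 [500.96985 349.79926]]
[421. 179.] 313 circ [ 619.4 -440.3   42.4] med [ 621.2 -444.3] zmax 22.1
[365. 181.] 164 circ [ 607.9 -289.8   19.1] med [ 607.  -287.5] zmax 41.1
[316. 181.] 83 circ [ 608.7 -159.6   12.9] med [ 607.3 -159.4] zmax 36.6
[269. 189.] 204 circ [583.1 -37.8  23.4] med [582.1 -38. ] zmax 40.5
[378. 211.] 169 circ [ 531.7 -321.5   18.5] med [ 531.  -319.3] zmax 40.6
[321. 232.] 280 circ [ 473.6 -173.    27.5] med [ 473.4 -172.9] zmax 44.4
[404. 234.] 308 circ [ 474.5 -392.2   30.3] med [ 473.4 -391.1] zmax 27.6
[259. 241.] 430 circ [448.1 -16.3  29.6] med [447.6 -16.4] zmax 49.2
[373. 242.] 287 circ [ 451.2 -306.4   24.5] med [ 450.5 -304.2] zmax 45.4
[221. 270.] 449 circ [374.2  77.9  29.9] med [373.6  77. ] zmax 49.5
d [ 14  39 125] [ 12 159 159] [622.7 244.5  19.3]
c [ 15  41 124] [ 12 156 160] [534.9 278.3  16.2]
b [ 15  36 127] [ 11 147  92] [590.3 156.9  14.1]
a [ 14  38 126] [ 10 149 101] [502.4 190.   15.2]
```

View pics/crop0.png

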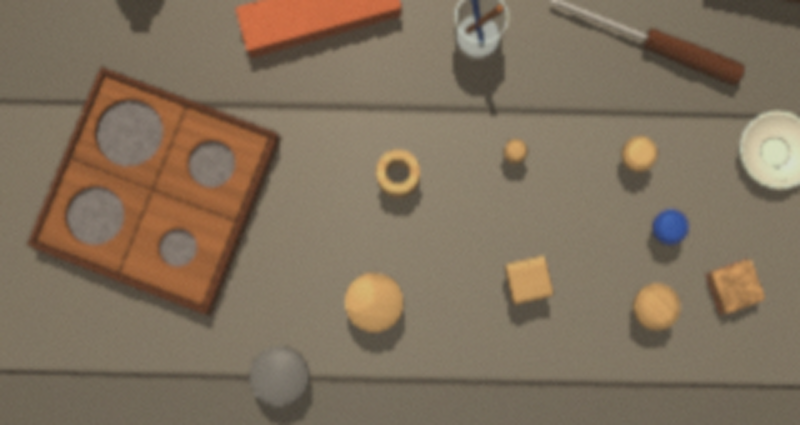

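```bash
python3 - <<'E'
from h import *
d=np.load("top0.npy"); img=cv2.imread("pics/top0.png"); P=cloud("top",d)
hsv=cv2.cvtColor(img,cv2.COLOR_BGR2HSV)
m=((hsv[...,1]<85)&(hsv[...,2]>70)).astype(np.uint8)
n,L=cv2.connectedComponents(m,connectivity=4)
for n_,(u,v) in dict(d=(162,173),c=(148,206),b=(195,186),a=(181,219)).items():
    k=L==L[v,u]; print(n_,k.sum(),np.round(circ(P,k),1),np.round(P[k].mean(0),1))
# tray-model centres: pitch 94
a=np.deg2rad(70.3); e=np.array([np.cos(a),np.sin(a)]); f=np.array([-e[1],e[0]])
for s in (1,-1):
    for t in (1,-1): print(np.round(np.array([562.9,218.2])+47*(s*e+t*f),1))
print("to d",rel([448,-16.5,110]))
E
```

```text
d 522 [624.1 247.8  34.9] [nan nan nan]
c 391 [536.  279.7  30.1] [nan nan nan]
b 247 [592.6 158.9  23.9] [nan nan nan]
a 157 [504.7 190.6  19.3] [nan nan nan]
[534.5 278.3]
[623.  246.6]
[502.8 189.8]
[591.3 158.1]
to d [-397.7 -400.1  121.2]
```

```bash
python3 -m pendant '[[1,-33,-33,8,0],[1,-33,-33,8,0],[1,-33,-33,8,0],[1,-33,-33,8,0],[1,-33,-33,8,0],[1,-33,-33,8,0],[1,-33,-33,8,0],[1,-33,-33,8,0],[1,-33,-33,8,0],[1,-33,-33,8,0]]' 40
python3 -m pendant '[[1,-33,-34,20,0],[1,-34,-36,20,0],[1,0,0,0,0],[1,0,0,0,0],[1,0,0,0,0]]'
python3 -c "
from h import *
p,d=optics.snapshot('wrist'); cv2.imwrite('pics/w1.png',p)
print(rel([448,-16.5,10]), r.sense()['tool_pos'],r.sense()['tcp_rot'],r.sense()['finger_gap'],r.sense()['time'], r.grasp_offset)
P=cloud('wrist',d); z=np.nan_to_num(P[...,2]); near=np.hypot(P[...,0]-448,P[...,1]+16.5)<45
k=near&(z>28)&(z<60); print(k.sum(), k.any() and circ(P,k))
"
```

```text
time: 1.3
tool_pos: [413.0, -105.8, 151.3]
tcp_rot: [-180.0, -0.0, -65.3]
ft_force: [0.8, -0.5, -0.4]
finger_gap: 85.0
time: 1.8
tool_pos: [446.7, -22.3, 113.6]
tcp_rot: [-180.0, -0.0, -65.3]
ft_force: [0.2, -1.0, 0.7]
finger_gap: 85.4
[ -5.3  -3.5 103.8] [446.8779923  -22.73629674 113.83596887] [-1.79956991e+02 -5.36249299e-02 -6.53978708e+01] 85.2372017063123 1.85 18.700000000000003
6239 (449.6347961425781, -17.148969650268555, 30.028966903686523)
```

View pics/w1.png

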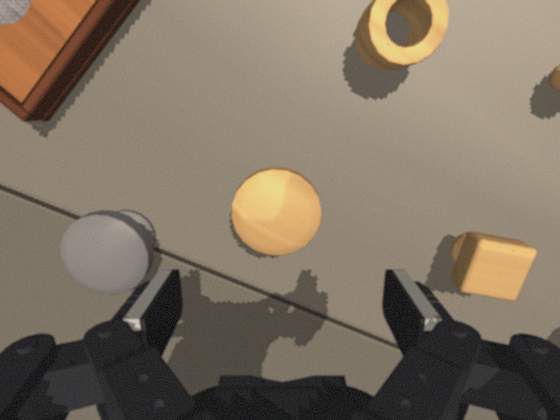

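The wrist picture shows knob d, plain and round, at (277,210). It measures 30 mm in radius at (449.6,-17), which agrees with the top view. The grey knob is at (108,252), the bush at (403,28) and the square knob at (494,265), all clear of the fingers. I'll descend and grip.

```bash
python3 -m pendant '[[1,-2,-2,35,0],[1,-2,-2,35,0],[1,0,0,25,0],[1,0,0,8,0],[1,0,0,0,0],[0,0,0,0,0],[0,0,0,0,0],[0,0,0,0,0],[0,0,0,0,0],[0,0,0,0,0]]' 40
python3 -m pendant '[[0,0,0,0,0],[0,0,0,0,0],[0,0,0,-20,0],[0,0,0,-40,0],[0,0,0,-30,0],[0,0,0,0,0]]'
python3 -c "
from h import *
print(rel([623.5,247,105]),rel([623.5,247,30]), r.sense()['tool_pos'])"
```

```text
time: 2.85
tool_pos: [450.3, -16.8, 12.4]
tcp_rot: [-179.9, -0.1, -65.3]
ft_force: [-3.0, -1.4, 7.4]
finger_gap: 57.7
time: 3.45
tool_pos: [452.9, -16.9, 106.6]
tcp_rot: [-179.5, -0.3, -65.3]
ft_force: [1.3, 0.6, -1.1]
finger_gap: 57.7
[-168.5 -265.2    3. ] [-169.  -264.5   78. ] [452.90500637 -16.89073635 106.57672979]
```

```bash
python3 -c "
from h import *
p,d=optics.snapshot('wrist'); q,_=optics.snapshot('scene'); cv2.imwrite('pics/w2.png',np.hstack([p[100:,80:480], cv2.resize(q[90:250,190:390],(400,320))]))"
python3 -c "
import cv2; print(cv2.imread('pics/w2.png').shape)"
```

```text
(320, 800, 3)
```

View pics/w2.png

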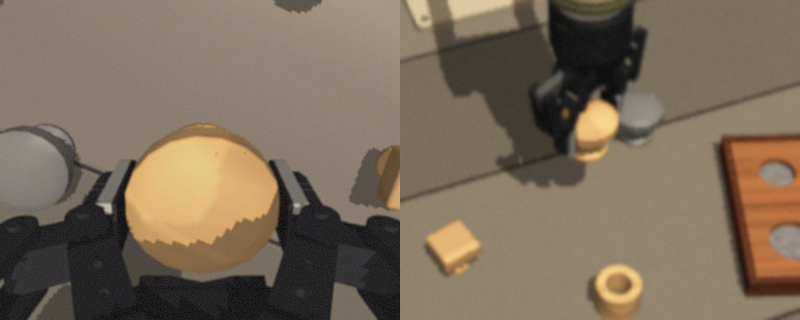

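The knob is held between the pads at its head. Carrying it to well d.

```bash
python3 -m pendant '[[0,-21,-33,0,0],[0,-21,-33,0,0],[0,-21,-33,0,0],[0,-21,-33,0,0],[0,-21,-33,0,0],[0,-21,-33,0,0],[0,-21,-33,0,0],[0,-21,-33,0,0],[0,0,0,0,0],[0,0,0,0,0]]'
python3 -c "
from h import *
print(rel([623.5,247,28]), r.sense()['tool_pos'])
p,d=optics.snapshot('wrist'); cv2.imwrite('pics/w3.png',p)"
```

```text
time: 4.55
tool_pos: [617.1, 247.0, 97.7]
tcp_rot: [179.8, 0.0, -65.2]
ft_force: [-0.9, 0.3, -1.6]
finger_gap: 58.0
[ 2.6 -6.  69.6] [617.13392468 246.95728805  97.66347467]
```

View pics/w3.png

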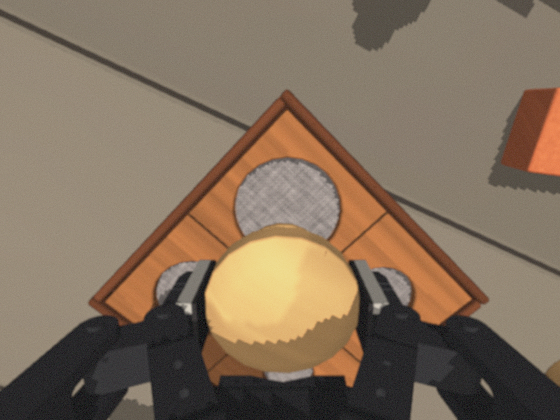

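The held knob covers the centre at (283,297). Well d shows beyond it at (287,205), partly hidden by perspective. Lowering with the correction.

```bash
python3 -m pendant '[[0,3,-6,20,0],[0,0,0,20,0],[0,0,0,15,0],[0,0,0,7,0],[0,0,0,4,0],[0,0,0,2,0],[0,0,0,0,0],[0,0,0,0,0]]'
```

```text
time: 5.4
tool_pos: [625.6, 246.6, 33.1]
tcp_rot: [-179.9, -0.0, -65.3]
ft_force: [-0.2, -0.3, -0.5]
finger_gap: 57.6
```

```bash
python3 -m pendant '[[0,-1,1,2,0],[0,0,0,2,0],[0,0,0,1,0],[0,0,0,0,0],[0,0,0,0,0]]'
```

```text
time: 5.9
tool_pos: [623.7, 247.1, 27.6]
tcp_rot: [-180.0, 0.0, -65.3]
ft_force: [-3.4, -0.7, 4.2]
finger_gap: 58.2
```

Contact is felt (4 N) at the expected height. I'll release, retreat, then look from above.

```bash
python3 -m pendant '[[1,0,0,0,0],[1,0,0,0,0],[1,0,0,0,0],[1,0,0,0,0],[1,0,0,-20,0],[1,0,0,-30,0],[1,0,0,-40,0],[1,0,0,0,0]]'
python3 -c "
from h import *
p,d=optics.snapshot('wrist'); cv2.imwrite('pics/w4.png',p); P=cloud('wrist',d)
k=(P[...,2]>42)&(P[...,2]<70)&(np.hypot(P[...,0]-623.5,P[...,1]-247)<50); print(k.sum(),circ(P,k),np.nanmax(P[...,2][k]))
print(rel([451,-305.5,110]), r.sense()['tool_pos'])"
```

```text
time: 6.7
tool_pos: [627.7, 248.2, 124.8]
tcp_rot: [-179.4, -0.1, -65.3]
ft_force: [1.4, 0.2, 0.8]
finger_gap: 85.3
6238 (621.446533203125, 246.68333435058594, 30.057662963867188) 59.9689176367379
[429.4 390.6   9.2] [626.48899702 247.77352723 121.83009637]
```

View pics/w4.png

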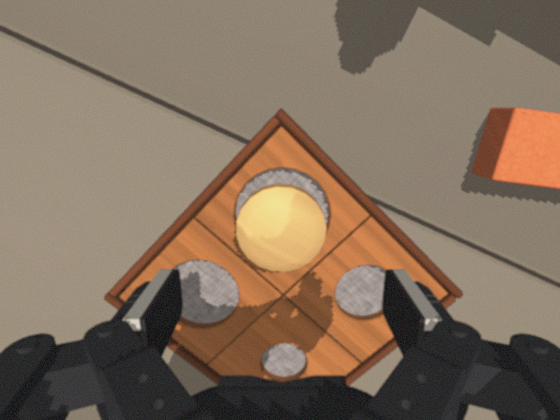

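Knob d is in its well at (281,228). It measures (621.4,246.7), about 2 mm from the centre, with its top at 60–63 mm. Next is knob c.

```bash
python3 -m pendant '[[0.8,33,30,0,0],[0.8,33,30,0,0],[0.8,33,30,0,0],[0.8,33,30,0,0],[0.8,33,30,0,0],[0.8,33,30,0,0],[0.8,33,30,0,0],[0.8,33,30,0,0],[0.8,33,30,0,0],[0.8,33,30,0,0]]'
python3 -m pendant '[[0.8,33,30,0,0],[0.8,33,30,0,0],[0.8,33,30,0,0],[0.8,0,0,0,0],[0.8,0,0,0,0]]'
python3 -c "
from h import *
p,d=optics.snapshot('wrist'); P=cloud('wrist',d)
k=(P[...,2]>25)&(P[...,2]<60)&(np.hypot(P[...,0]-451,P[...,1]+305.5)<40); c=circ(P,k);print(k.sum(),c,np.nanmax(P[...,2][k]))
print(rel([451,-305.5,11]), rel([c[0],c[1],11]),r.sense()['tool_pos'],r.sense()['finger_gap'])"
```

```text
time: 7.75
tool_pos: [487.4, -179.5, 116.0]
tcp_rot: [180.0, 0.1, -65.3]
ft_force: [1.1, 0.0, 0.3]
finger_gap: 68.2
time: 8.25
tool_pos: [447.4, -306.1, 115.9]
tcp_rot: [180.0, 0.1, -65.5]
ft_force: [-0.6, 0.1, -0.7]
finger_gap: 68.7
3792 (451.17828369140625, -305.092529296875, 24.120115280151367) 43.84716715408268
[  1.8  -2.6 105.1] [  1.5  -3.  105.1] [ 447.95171756 -305.08568479  116.06503222] 68.485446059642
```

```bash
python3 -m pendant '[[0.8,1,-2,35,0],[0.8,1,-2,35,0],[0.8,0,0,25,0],[0.8,0,0,9,0],[0.8,0,0,0,0],[0,0,0,0,0],[0,0,0,0,0],[0,0,0,0,0],[0,0,0,0,0],[0,0,0,0,0]]'
python3 -m pendant '[[0,0,0,0,0],[0,0,0,-20,0],[0,0,0,-40,0],[0,0,0,-40,0],[0,0,0,0,0],[0,0,0,0,0]]'
python3 -c "
from h import *
print(rel([535.5,279,110]), r.sense()['tool_pos'])"
```

```text
time: 9.3
tool_pos: [454.4, -306.8, 15.2]
tcp_rot: [-179.9, -0.2, -65.3]
ft_force: [0.2, 1.4, 7.5]
finger_gap: 45.8
time: 9.9
tool_pos: [454.0, -306.9, 115.3]
tcp_rot: [-179.9, -0.2, -65.3]
ft_force: [-1.1, 0.1, -0.7]
finger_gap: 46.1
[-498.5 -318.6    3.9] [ 454.02347133 -306.93936411  115.27345956]
```

```bash
python3 -m pendant '[[0,-38,-24,0,0],[0,-38,-24,0,0],[0,-38,-24,0,0],[0,-38,-24,0,0],[0,-38,-24,0,0],[0,-38,-24,0,0],[0,-38,-24,0,0],[0,-38,-24,0,0],[0,-38,-24,0,0],[0,-38,-24,0,0]]'
python3 -m pendant '[[0,-38,-25,0,0],[0,-38,-25,0,0],[0,-38,-25,0,0],[0,0,0,0,0],[0,0,0,0,0],[0,0,0,0,0]]'
python3 -c "
from h import *
print(rel([535.5,279,30]), r.sense()['tool_pos'],r.sense()['finger_gap'])"
```

```text
time: 10.9
tool_pos: [511.1, 141.2, 111.4]
tcp_rot: [179.9, 0.0, -65.3]
ft_force: [0.8, -0.8, -0.2]
finger_gap: 45.7
time: 11.5
tool_pos: [532.0, 273.5, 111.7]
tcp_rot: [179.9, -0.0, -65.3]
ft_force: [0.2, -0.2, -0.6]
finger_gap: 46.0
[-3.6 -5.7 81.7] [531.9959525  273.47463033 111.72090691] 45.973731127425616
```

```bash
python3 -m pendant '[[0,-4,-6,25,0],[0,0,0,25,0],[0,0,0,20,0],[0,0,0,6,0],[0,0,0,3,0],[0,0,0,0,0],[0,0,0,0,0],[0,0,0,0,0]]'
```

```text
time: 12.3
tool_pos: [537.5, 280.9, 35.5]
tcp_rot: [-179.9, -0.0, -65.3]
ft_force: [0.0, -0.4, 0.1]
finger_gap: 46.0
```

```bash
python3 -m pendant '[[0,1,2,2,0],[0,0,0,2,0],[0,0,0,1,0],[0,0,0,0,0],[0,0,0,0,0]]'
```

```text
time: 12.8
tool_pos: [535.6, 279.0, 30.3]
tcp_rot: [-180.0, -0.0, -65.3]
ft_force: [-2.6, -2.6, 8.5]
finger_gap: 45.8
```

```bash
python3 -m pendant '[[0.8,0,0,0,0],[0.8,0,0,0,0],[0.8,0,0,0,0],[0.8,0,0,-20,0],[0.8,0,0,-30,0],[0.8,0,0,-40,0],[0.8,0,0,0,0],[0.8,0,0,0,0]]'
python3 -c "
from h import *
p,d=optics.snapshot('wrist'); P=cloud('wrist',d)
k=(P[...,2]>40)&(P[...,2]<70)&(np.hypot(P[...,0]-535.5,P[...,1]-279)<45); print(k.sum(),circ(P,k),np.nanmax(P[...,2][k]))
print(rel([607.5,-289.5,115]), r.sense()['tool_pos'])"
```

```text
time: 13.6
tool_pos: [536.3, 279.4, 120.7]
tcp_rot: [-179.8, -0.0, -65.3]
ft_force: [0.1, -0.5, -0.3]
finger_gap: 68.7
4049 (531.2945556640625, 277.15789794921875, 24.107778549194336) 57.529296976734884
[546.7 171.6   3.9] [535.13630331 278.88218702 118.913512  ]
```

```bash
python3 -m pendant '[[0.8,39,12,0,0],[0.8,39,12,0,0],[0.8,39,12,0,0],[0.8,39,12,0,0],[0.8,39,12,0,0],[0.8,39,12,0,0],[0.8,39,12,0,0],[0.8,39,12,0,0],[0.8,39,12,0,0],[0.8,39,12,0,0]]'
python3 -m pendant '[[0.8,39,13,0,0],[0.8,39,13,0,0],[0.8,39,13,0,0],[0.8,39,13,0,0],[0.8,0,0,0,0],[0.8,0,0,0,0],[0.8,0,0,0,0]]'
python3 -c "
from h import *
p,d=optics.snapshot('wrist'); P=cloud('wrist',d)
k=(P[...,2]>20)&(P[...,2]<60)&(np.hypot(P[...,0]-607.5,P[...,1]+289.5)<35); c=circ(P,k);print(k.sum(),c,np.nanmax(P[...,2][k]),p[k].mean(0))
print(rel([c[0],c[1],12]),r.sense()['tool_pos'])"
```

```text
time: 14.65
tool_pos: [587.7, -126.9, 116.8]
tcp_rot: [179.9, 0.1, -65.3]
ft_force: [-0.8, 0.3, 0.6]
finger_gap: 68.0
time: 15.35
tool_pos: [606.2, -287.7, 117.4]
tcp_rot: [179.9, 0.1, -65.3]
ft_force: [0.9, 1.2, 0.0]
finger_gap: 68.6
2201 (610.0038452148438, -288.62078857421875, 18.655344009399414) 40.65702116396329 [121.67514766 187.45343026 223.32258065]
[  2.7  -2.8 105.9] [ 606.49193652 -287.44082922  117.92535351]
```

```bash
python3 -m pendant '[[0.8,2,-2,35,0],[0.8,0,0,35,0],[0.8,0,0,25,0],[0.8,0,0,10,0],[0.8,0,0,0,0],[0,0,0,0,0],[0,0,0,0,0],[0,0,0,0,0],[0,0,0,0,0],[0,0,0,0,0]]'
python3 -m pendant '[[0,0,0,0,0],[0,0,0,0,0],[0,0,0,-20,0],[0,0,0,-40,0],[0,0,0,-40,0],[0,0,0,0,0],[0,0,0,0,0]]'
python3 -c "
from h import *
print(rel([592,158.5,112]), r.sense()['tool_pos'])"
```

```text
time: 16.4
tool_pos: [611.2, -290.7, 16.8]
tcp_rot: [-179.9, -0.2, -65.3]
ft_force: [-0.3, 2.0, 6.7]
finger_gap: 34.8
time: 17.1
tool_pos: [611.1, -291.0, 117.2]
tcp_rot: [-179.8, -0.2, -65.3]
ft_force: [-0.4, -1.4, -0.8]
finger_gap: 34.7
[-416.4 -170.3    3.9] [ 611.08228717 -291.00109101  117.1742502 ]
```

```bash
python3 -m pendant '[[0,-40,-16,0,0],[0,-40,-16,0,0],[0,-40,-16,0,0],[0,-40,-16,0,0],[0,-40,-16,0,0],[0,-40,-16,0,0],[0,-40,-16,0,0],[0,-40,-16,0,0],[0,-40,-16,0,0],[0,-40,-16,0,0]]'
python3 -m pendant '[[0,-16,-11,0,0],[0,0,0,0,0],[0,0,0,0,0],[0,0,0,0,0]]'
python3 -c "
from h import *
print(rel([592,158.5,31]), r.sense()['tool_pos'],r.sense()['finger_gap'])"
```

```text
time: 18.1
tool_pos: [586.5, 141.8, 112.5]
tcp_rot: [179.9, 0.0, -65.3]
ft_force: [0.7, 0.5, -0.0]
finger_gap: 34.9
time: 18.5
tool_pos: [590.8, 158.2, 113.3]
tcp_rot: [179.9, 0.0, -65.4]
ft_force: [-0.2, 0.3, 0.1]
finger_gap: 35.1
[ 0.2 -1.4 82.3] [590.78544701 158.15224265 113.26756968] 35.06114786056781
```

```bash
python3 -m pendant '[[0,0,0,25,0],[0,0,0,25,0],[0,0,0,20,0],[0,0,0,6,0],[0,0,0,3,0],[0,0,0,0,0],[0,0,0,0,0],[0,0,0,0,0]]'
```

```text
time: 19.3
tool_pos: [592.2, 159.5, 36.5]
tcp_rot: [-179.9, -0.0, -65.3]
ft_force: [0.4, 0.2, 0.3]
finger_gap: 34.8
```

```bash
python3 -m pendant '[[0,0,0,2,0],[0,0,0,2,0],[0,0,0,1,0],[0,0,0,0,0],[0,0,0,0,0]]'
```

```text
time: 19.8
tool_pos: [592.0, 159.7, 31.8]
tcp_rot: [-179.9, -0.0, -65.3]
ft_force: [-3.8, -0.6, 11.9]
finger_gap: 34.7
```

```bash
python3 -m pendant '[[0.7,0,0,0,0],[0.7,0,0,0,0],[0.7,0,0,0,0],[0.7,0,0,-20,0],[0.7,0,0,-30,0],[0.7,0,0,-40,0],[0.7,0,0,0,0],[0.7,0,0,0,0]]'
python3 -c "
from h import *
p,d=optics.snapshot('wrist'); P=cloud('wrist',d)
k=(P[...,2]>36)&(P[...,2]<70)&(np.hypot(P[...,0]-592,P[...,1]-158.5)<38); print(k.sum(),circ(P,k),np.nanmax(P[...,2][k]))
print(rel([609,-159.5,115]), r.sense()['tool_pos'])"
```

```text
time: 20.6
tool_pos: [592.3, 159.6, 121.6]
tcp_rot: [-179.8, -0.0, -65.3]
ft_force: [-0.6, -0.0, -0.5]
finger_gap: 59.7
2363 (590.1182250976562, 159.61404418945312, 18.569971084594727) 52.911820689216796
[297.2 116.9   4.8] [591.13960715 159.35705087 119.8388733 ]
```

```bash
python3 -m pendant '[[0.7,37,14,0,0],[0.7,37,14,0,0],[0.7,37,15,0,0],[0.7,37,15,0,0],[0.7,37,15,0,0],[0.7,37,15,0,0],[0.7,37,15,0,0],[0.7,37,15,0,0],[0.7,0,0,0,0],[0.7,0,0,0,0]]'
python3 -c "
from h import *
p,d=optics.snapshot('wrist'); P=cloud('wrist',d)
k=(P[...,2]>16)&(P[...,2]<60)&(np.hypot(P[...,0]-609,P[...,1]+159.5)<30); c=circ(P,k);print(k.sum(),c,np.nanmax(P[...,2][k]),p[k].mean(0))
print(rel([c[0],c[1],12]),r.sense()['tool_pos'])"
```

```text
time: 21.65
tool_pos: [606.3, -159.3, 118.0]
tcp_rot: [179.9, 0.1, -65.4]
ft_force: [0.9, -0.5, 0.5]
finger_gap: 59.8
1081 (610.46435546875, -158.76390075683594, 13.101471900939941) 36.291863445314846 [108.13043478 165.58186864 205.80943571]
[  2.4  -3.5 106.3] [ 606.55639756 -158.25402679  118.2812721 ]
```

```bash
python3 -m pendant '[[0.7,2,-3,35,0],[0.7,0,0,35,0],[0.7,0,0,25,0],[0.7,0,0,14,0],[0.7,0,0,0,0],[0.7,0,0,0,0],[0,0,0,0,0],[0,0,0,0,0],[0,0,0,0,0],[0,0,0,0,0]]'
python3 -m pendant '[[0,0,0,0,0],[0,0,0,0,0],[0,0,0,-20,0],[0,0,0,-40,0],[0,0,0,-40,0],[0,0,0,0,0],[0,0,0,0,0]]'
python3 -c "
from h import *
print(rel([504,190.3,112]), r.sense()['tool_pos'])"
```

```text
time: 22.7
tool_pos: [612.5, -159.8, 13.0]
tcp_rot: [-179.9, -0.1, -65.3]
ft_force: [-1.3, 1.4, 6.6]
finger_gap: 23.8
time: 23.4
tool_pos: [612.5, -160.0, 113.4]
tcp_rot: [-179.8, -0.2, -65.3]
ft_force: [-0.5, -0.4, -1.0]
finger_gap: 23.7
[-363.6  -47.6    0.5] [ 612.54716527 -160.01012568  113.43159922]
```

```bash
python3 -m pendant '[[0,-40,-5,0,0],[0,-40,-5,0,0],[0,-40,-5,0,0],[0,-40,-5,0,0],[0,-40,-5,0,0],[0,-40,-5,0,0],[0,-40,-5,0,0],[0,-40,-5,0,0],[0,-44,-8,0,0],[0,0,0,0,0]]'
python3 -m pendant '[[0,0,0,0,0],[0,0,0,0,0]]'
python3 -c "
from h import *
print(rel([504,190.3,28]), r.sense()['tool_pos'],r.sense()['finger_gap'])"
```

```text
time: 24.4
tool_pos: [500.0, 195.6, 109.4]
tcp_rot: [179.9, 0.1, -65.1]
ft_force: [0.3, -0.2, -0.3]
finger_gap: 23.7
time: 24.6
tool_pos: [502.4, 190.4, 110.1]
tcp_rot: [179.9, -0.0, -65.3]
ft_force: [-0.6, -0.1, -1.0]
finger_gap: 23.8
[ 0.7 -1.6 82.1] [502.41899805 190.36110382 110.12526542] 23.769753632487195
```

```bash
python3 -m pendant '[[0,0,0,25,0],[0,0,0,25,0],[0,0,0,20,0],[0,0,0,6,0],[0,0,0,3,0],[0,0,0,0,0],[0,0,0,0,0],[0,0,0,0,0]]'
```

```text
time: 25.4
tool_pos: [503.8, 191.5, 33.3]
tcp_rot: [-179.9, -0.0, -65.3]
ft_force: [0.1, 0.2, -0.6]
finger_gap: 23.7
```

```bash
python3 -m pendant '[[0,0,0,2,0],[0,0,0,2,0],[0,0,0,1,0],[0,0,0,0,0],[0,0,0,0,0]]'
```

```text
time: 25.9
tool_pos: [503.3, 191.7, 28.0]
tcp_rot: [-179.9, -0.0, -65.3]
ft_force: [-1.5, -0.6, 6.8]
finger_gap: 24.1
```

Contact at the expected height again. I'll release, retreat clear of the top camera's view, and check everything.

```bash
python3 -m pendant '[[0.5,0,0,0,0],[0.5,0,0,0,0],[0.5,0,0,0,0],[0.5,0,0,-20,0],[0.5,0,0,-30,0],[0.5,0,0,-40,0],[0.5,0,0,-40,0],[0.5,30,25,-20,0],[0.5,40,20,0,0],[0.5,40,10,0,0]]'
python3 -m pendant '[[0.5,40,0,0,0],[0.5,40,0,0,0],[0.5,40,0,0,0],[0.5,40,0,0,0],[0.5,0,0,0,0],[0.5,0,0,0,0],[0.5,0,0,0,0]]'
python3 - <<'E'
from h import *
img,d=optics.snapshot("top"); P=cloud("top",d); z=np.nan_to_num(P[...,2])
for n,x,y,zz,R in [("d",623.5,247,34,45),("c",535.5,279,34,42),("b",592,158.5,34,35),("a",504,190.3,30,30),("sq",473.6,-173,14,45),("bush",583,-38,14,45)]:
    k=(z>zz)&(np.hypot(P[...,0]-x,P[...,1]-y)<R); c=circ(P,k); print(n,np.round(c,1),"off",np.round(np.hypot(c[0]-x,c[1]-y),1),"top",np.round(np.percentile(z[k],97),1))
q,_=optics.snapshot("scene")
cv2.imwrite("pics/fin.png",np.hstack([cv2.resize(img[130:260,110:240],(400,400),interpolation=2),cv2.resize(q[120:250,335:475],(400,400),interpolation=2)]))
E
```

```text
time: 26.9
tool_pos: [498.6, 67.5, 178.3]
tcp_rot: [-179.9, -0.0, -65.2]
ft_force: [1.3, -0.3, 0.5]
finger_gap: 42.6
time: 27.6
tool_pos: [565.1, -76.2, 176.7]
tcp_rot: [180.0, 0.1, -65.3]
ft_force: [-0.2, 0.2, -0.4]
finger_gap: 42.3
d [622.6 246.3  31.1] off 1.1 top 65.0
c [531.1 277.7  24.7] off 4.5 top 60.9
b [589.9 160.6  18.6] off 2.9 top 57.1
a [500.2 192.4  13.3] off 4.3 top 53.0
sq [ 475.  -179.3   23.5] off 6.5 top 44.0
bush [580.7 -39.7  44.2] off 2.9 top 595.5
```

View pics/fin.png

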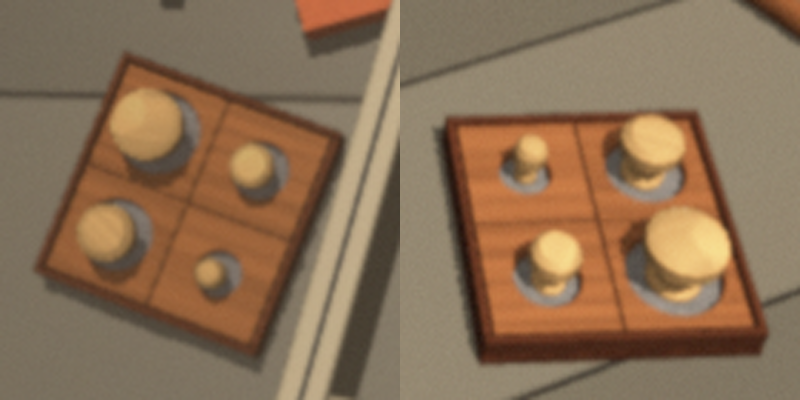

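All four knobs stand upright in their matching wells, 1–4.5 mm off centre, with tops at the heights they should be. The arm hides part of the square knob and bush in the top view, so I'll check those once more from a clear pose before handing in.

```bash
python3 -m pendant '[[0.5,40,30,0,0],[0.5,40,30,0,0],[0.5,40,30,0,0],[0.5,40,30,0,0],[0.5,40,30,0,0],[0.5,40,20,0,0],[0.5,40,0,0,0],[0.5,40,0,0,0],[0.5,0,0,0,0],[0.5,0,0,0,0]]'
python3 - <<'E'
from h import *
img,d=optics.snapshot("top"); P=cloud("top",d); z=np.nan_to_num(P[...,2])
for n,x,y in [("sq",473.6,-173),("bush",583.1,-37.8)]:
    k=(z>14)&(np.hypot(P[...,0]-x,P[...,1]-y)<45); c=circ(P,k); print(n,np.round(c,1),np.hypot(c[0]-x,c[1]-y).round(1),"top",np.round(np.percentile(z[k],95),1))
E
```

```text
time: 28.7
tool_pos: [544.9, -438.1, 175.9]
tcp_rot: [180.0, 0.1, -65.3]
ft_force: [-0.0, 0.2, -0.1]
finger_gap: 42.7
sq [ 473.8 -173.1   27.4] 0.2 top 43.9
bush [583.  -37.5  23.3] 0.3 top 41.0
```

```bash
python3 -c "
from bench import hand_in; print(hand_in())"
```

```text
the job is handed in; nothing more can be done
None
```

I picked the four round wooden knobs (d, c, b, then a) and set each one upright in the well that matches its size. I handed the job in shortly after 28.7 s on the robot's clock; `hand_in()` gives no verdict.

| Thing | Last check from the top camera |
|---|---|
| knob_a | 4.3 mm from well centre (limit 12.5) |
| knob_b | 2.9 mm from well centre (limit 13.5) |
| knob_c | 4.5 mm from well centre (limit 15.5) |
| knob_d | 1.1 mm from well centre (limit 16.5) |
| square knob | moved 0.2 mm, standing |
| bush | moved 0.3 mm, standing |

- **Seating:** the last pictures show all four knobs upright in their wells. Their tops read about 2 mm above nominal in the top camera. That camera also read most pieces 1 to 3 mm high on the bench, so I take it as camera bias.
- **Disagreements:** the wrist camera read the tops of b, c and d 2 to 3 mm low instead. The first top-camera reading of the square knob and bush was spoiled because the arm was in the way. The values above are from a repeat with the arm moved clear.
- **Contact:** the arm ended clear of everything. I didn't pick up or approach the grey or blue look-alikes.

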